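Zero the coil winder's turns counter at its guarded reset key

TASK

One of the two guarded wells on the coil winder's console has its cover standing open: reach a fingertip down into that well, press the sunken reset key fully down and hold it there for at least one second to zero the turns counter, then let it come up and push the cover shut flat over the well. Leave the other well, its cover, the run key and the red stop button alone, and do not pick up or shift the things lying about.

Things in the scene. Friction and masses are not known exactly. Their poses are not given: they have to be found in the camera images.
- console: fixed flat-topped grey box 220 mm (its x) by 400 mm (its y), top 86 mm above the bench: the twin-spindle coil winder's console. Origin: centre of its underside; x points away from the operator (robot side). Two identical guarded wells at x -30, y +-115 mm; a display behind each; run key and red stop mushroom between them; two 13 mm high speed dials at the front edge.
- reset_well: the well whose cover stands open (left or right one): fixed black block 68 x 68 mm in the console top, rim 92 mm above the bench, 6 mm above the console top; in its middle a round vertical bore of 48 mm diameter, 34 mm deep. Origin 40 mm below the middle of the rim; z up, x points away from the operator, towards the cover's hinge.
- reset_well_mouth (a point): centre of that bore's mouth, level with the rim (axes as reset_well).
- reset_key_top (a point): centre of the top of the sunken reset key in that bore: a round white cap 28 mm across, 20 mm below the rim at rest, moved straight down against a spring.
- reset_key (a joint): travel of the reset key in m: 0 at rest, 0.006 fully down (2 N starts it, 5 N bottoms it; it springs back when let go).
- reset_well_hinge (a point): middle of the cover's hinge axis, 38 mm from the bore's centre along the well's x and 3 mm above the rim; the axis runs along the well's y.
- cover_edge (a point): middle of the cover's free edge (tip of its 30 mm wide finger tab), 80 mm from the hinge axis.
- cover (a joint): cover angle in rad: 0 shut flat over the well; 1.57 upright; starts near 2.1, leaning back away from the operator; stop at 2.3. Aluminium plate 64 mm wide along the hinge, 4 mm thick (hinge axis at mid-thickness), reaching 74 mm from the hinge, 80 with its tab. Friction (0.03 N m) holds it at any angle: it does not fall by itself, it must be pushed all the way.
- other_well_mouth (a point): centre of the mouth of the other, identical well, under its shut cover.
- other_cover (a joint): angle of the other well's cover: 0, shut.
- other_key (a joint): travel of the other well's reset key, under its shut cover (m, 0 at rest).
- run_key_top (a point): top of the round run key, 22 mm across, 14 mm above the console top, midway between the wells.
- run_key (a joint): travel of the run key (m, 0 at rest, 0.006 fully down).
- stop_top (a point): top of the red mushroom stop button, 40 mm across, 27 mm above the console top, midway between the wells, nearer the operator than the run key.
- stop_mushroom (a joint): travel of the stop button (m, 0 at rest, 0.006 fully down).
- tape: roll of tape, ring 60 mm across, 19 mm high, lying on the console top between the two displays, loose; origin at its underside.
- pliers: pliers with yellow handles, about 140 mm long, 18 mm high, on the bench beside the console, loose; origin at its underside.
- dish: small green bowl, 68 mm across, 32 mm high, on the bench behind the console, loose; origin at its underside.
- weight: steel cylinder 80 mm across, 98 mm high, beside the console, loose; origin at its underside.
- spool: small wire spool 60 mm across, 40 mm high, behind the console, loose; origin at its underside.
- screwdriver: screwdriver lying behind the console, loose; origin at its underside.

How it is judged:
By the outcome, as a careful person would: the job done as asked, in the order asked, and still so for the second after the job is handed in, with the robot touching nothing.
It also fails if it takes over 56 s, if anything falls off the work surface, if the arm or the gripper's body presses on something with over 40 N, if the wrist force passes 120 N, or if a joint passes its speed limit or range.

ROBOT

A 6-joint arm with a two-finger parallel gripper is mounted at the origin on the work surface. World frame = base frame: x ahead of the robot, y to its left, z up, the work surface at z = 0. Lengths are in mm, angles in rad, forces in N, time in s.
With the tool pointing down it reaches from about 325 to 900 mm from the base axis. Payload 3.5 kg.
Tool frame: the origin (TCP) lies midway between the tips of the shut fingers; the grasp point (between the pads) lies grasp_offset behind it (grasp_offset is the distance from the TCP to the grasp point, in mm); z points along the fingers, y is the direction in which the jaws open and shut (so a half turn about z gives the same grasp; the last joint's range is limited). The gripper opens to 85 mm and grips with 20 to 120 N. Pads are 22 mm wide; open, the fingers measure 114 mm over their backs; the gripper's body (76 mm by 85 mm) begins 54 mm behind the grasp point. The pads swing forward as they close: fully open they stand 13 mm farther back than shut.
Start: joints at [-1.318, 0.276, -0.026, 1.268, 0, 1.467], TCP at [217.701, -585.857, 231.313] pointing down, gripper open.
Joint ranges: [-3.12, 3.12], [-0.85, 1.88], [-1.08, 1.24], [-1.95, 2.15], [-1.57, 1.53], [-3.14, 3.14]. Speed limits (rad/s): [2.57, 2.57, 3.14, 3.14, 3.14, 3.14].

INTERFACE

Orientations are given as a rotation vector (axis times angle).
In Python, from bench import observe, get_image, sign_off, grasp_offset gives the robot as it stands.
- The arm moves only by the shell command python3 -m jog 'ROWS'. ROWS is JSON, a list of rows, each an object of numbers: "rx", "ry", "rz": the turn, a rotation vector about the tool's x, y, z in rad; "tx", "ty", "tz": the shift along the tool's x, y, z in cm; "jaw": the finger opening in cm, from 0 to 8.54. A call has 1 to 5 rows; each row is the pose to reach, as a shift and turn from the pose commanded when the call began, along the tool's axes at that moment; what a row does not reach only later rows make up. A row lasts 1/8 s, in which the tool goes at most 62.5 mm and 10.7 degrees, less where a joint would pass 70% of its speed; a pose out of reach is approached as far as the arm can. A call with a gripper value outside its range is refused whole. The fingers move at their own pace and stop on an object; the grip force is fixed at half the most. Time passes only in rows, so rows that repeat a pose let the fingers close. It gives the time, the measured TCP pose, the force and the opening at its end, in the units of the state.
- observe(): the state, without advancing time (a new reading comes with each control period).
- get_image(name): name is "side" or "top" or "wrist"; returns a dict with "img" (480x640x3 uint8, red, green, blue), "mtx" (3x3 intrinsics, pixels), "R" (3x3) and "t" (3): a world point X has camera coordinates R X + t; the wrist camera has in their place "mount" (4x4, takes a point from camera to tool coordinates, whose origin is the TCP and whose axes are the flange's). Camera axes: x right, y down, z forward; pixel columns grow to the right and rows downward; lengths in mm; the calibration is good to about 2 mm. A picture is of the moment at which its call begins: read the wrist's pose just before it. There is no depth.
- sign_off(): hands the job in, once; it reports no verdict.
The state is a dict: "time": time; "joints": joint angles; "joint_vel": joint speeds; "tau": joint torques, N m; "ee_pos": TCP position; "tool_rot": TCP orientation; "ft_force": force on the tool from outside, world axes, zero at the start; "torque": the same for the moment, N m; "width": opening from 0.0 (shut) to 1.0 (fully open).
Only numpy, scipy, OpenCV 4.12 (cv2) and the standard library are available. Lean on these libraries where they do the work, as an engineer would, in place of code of your own. Each camera call takes 0.05 s, during which the arm holds its last target. There are 200 camera calls.

## Working session

There is one attempt and no reset: what is moved stays moved. The work goes in short steps, Python scripts to look and compute and a shell command to move; the robot and the scene stay as the last step left them, time stands still between calls to the robot, and variables do not carry over. Pictures are saved under pics/ and viewed, about 8 in all and at most 12, crops included, and the job is handed in when it is done.

```bash
mkdir -p pics; ls; python3 - <<'E'
from bench import observe,get_image,grasp_offset
import cv2
print(observe(),grasp_offset)
for n in("top","side"):
    d=get_image(n);cv2.imwrite(f"pics/{n}0.png",d["img"][:,:,::-1]);print(n,d["mtx"],d["R"],d["t"])
d=get_image("wrist");print(d["mtx"],d["mount"]);cv2.imwrite("pics/wrist0.png",d["img"][:,:,::-1])
E
```

```text
pics
{'time': 0.0, 'joints': array([-1.31841068e+00,  2.77128868e-01, -2.79186282e-02,  1.26797692e+00,
       -3.86939741e-05,  1.46741181e+00]), 'joint_vel': array([-0.00165184,  0.0003342 , -0.00063441,  0.00102053, -0.00187486,
       -0.00014203]), 'tau': array([-8.62685720e-04, -4.45506227e+01,  2.95203316e+01,  1.64386601e-02,
       -1.32057962e-04, -5.40064505e-06]), 'ee_pos': array([ 217.48640996, -585.09798418,  230.14446986]), 'tool_rot': array([-3.08983468e+00, -5.55507285e-01,  3.20886103e-04]), 'ft_force': array([-0.17939756,  0.50680063,  0.47454611]), 'torque': array([0.03857348, 0.03343469, 0.01973399]), 'width': 1.0002967756589034} 18.700000000000003
top [[588.4958585    0.         322.82350233]
 [  0.         588.4958585  241.41650251]
 [  0.           0.           1.        ]] [[-0.09314923 -0.99564335 -0.00418734]
 [-0.9747065   0.09204695 -0.20365313]
 [ 0.20315132 -0.0148887  -0.97903415]] [  95.05583585  609.30236187 1241.56248046]
side [[608.88099897   0.         329.92110454]
 [  0.         608.88099897 236.02059845]
 [  0.           0.           1.        ]] [[ 0.99185228 -0.12612877 -0.01790497]
 [-0.10703132 -0.74882319 -0.65407043]
 [ 0.06908944  0.65065764 -0.75622172]] [-572.92280671  159.82635548 1099.87766362]
[[422.10720426   0.         311.69286775]
 [  0.         422.10720426 239.24458576]
 [  0.           0.           1.        ]] [[ 6.17793932e-04 -9.54997484e-01 -2.96613256e-01  7.52773931e+01]
 [ 9.99998895e-01  1.88819787e-04  1.47488630e-03  6.48156616e-01]
 [-1.35250626e-03 -2.96613839e-01  9.54996545e-01 -1.41988024e+02]
 [ 0.00000000e+00  0.00000000e+00  0.00000000e+00  1.00000000e+00]]
```

View pics/top0.png

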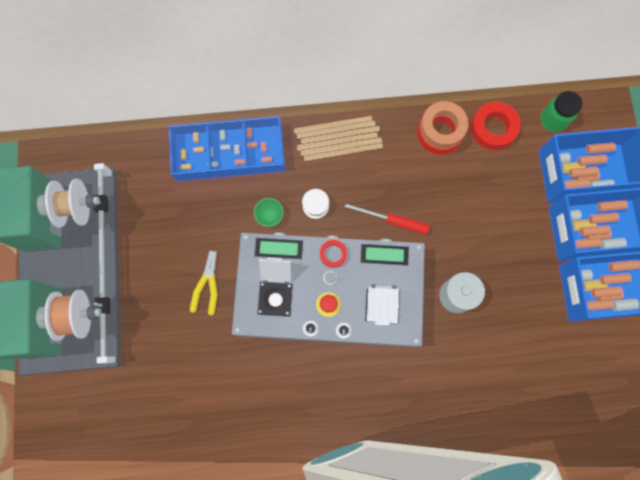

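View pics/side0.png

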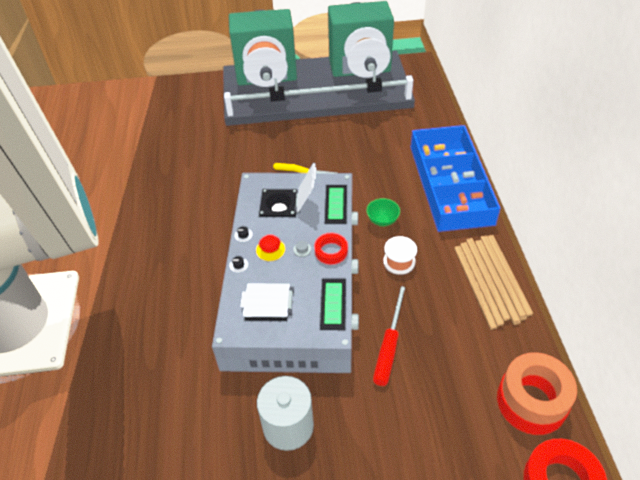

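The top view shows the left well open: black block at about (275,299), white cap at (275,300), cover leaning back at (275,270). In the side view the well is at (279,205) and the cover edge at (313,170). Next I measure these.

```bash
cat > h.py <<'E'
import numpy as np,cv2
from bench import observe,get_image
from scipy.spatial.transform import Rotation as Rot
def cam(d,o=None):
    """returns camera centre and R (cam->world)"""
    if "R" in d: R=np.array(d["R"]).T; return -R@np.array(d["t"]),R
    T=np.array(d["mount"]); Rw=Rot.from_rotvec(o["tool_rot"]).as_matrix()
    return Rw@T[:3,3]+o["ee_pos"],Rw@T[:3,:3]
def ray(d,uv,o=None):
    c,R=cam(d,o); K=np.array(d["mtx"]); v=R@np.linalg.inv(K)@[uv[0],uv[1],1]; return c,v/np.linalg.norm(v)
def onz(d,uv,z,o=None):
    c,v=ray(d,uv,o); return c+v*(z-c[2])/v[2]
def tri(rs):
    A=sum(np.eye(3)-np.outer(v,v) for c,v in rs); b=sum((np.eye(3)-np.outer(v,v))@c for c,v in rs); return np.linalg.solve(A,b)
def proj(d,X,o=None):
    c,R=cam(d,o); p=np.array(d["mtx"])@(R.T@(np.array(X)-c)); return p[:2]/p[2]
def blobs(m,box,amin=30):
    x0,y0,x1,y1=box; q=np.zeros_like(m,np.uint8); q[y0:y1,x0:x1]=m[y0:y1,x0:x1]*255
    cs,_=cv2.findContours(q,cv2.RETR_EXTERNAL,cv2.CHAIN_APPROX_NONE)
    return [c for c in sorted(cs,key=cv2.contourArea)[::-1] if cv2.contourArea(c)>=amin]
def rtool(o,dw): return Rot.from_rotvec(o["tool_rot"]).inv().apply(dw)
E
python3 - <<'E'
from h import *
np.set_printoptions(precision=1,suppress=True)
t=get_image("top");s=get_image("side")
for n,d,bb,bw in(("top",t,(252,278,298,320),(264,290,288,310)),("side",s,(255,180,300,222),(268,199,290,216))):
    im=d["img"].astype(int); mx=im.max(2)
    for c in blobs(mx<60,bb)[:1]:
        r=cv2.minAreaRect(c);print(n,"block",r); print(np.array([onz(d,p,92) for p in cv2.boxPoints(r)]),onz(d,r[0],92))
    for c in blobs(mx>190,bw,10)[:1]:
        r=cv2.fitEllipse(c);print(n,"cap",r,onz(d,r[0],72))
    for k,m in (("yel",(im[...,0]>200)&(im[...,1]>150)&(im[...,2]<90)),("grn",(im[...,1]>170)&(im[...,0]<150)&(im[...,2]<200))):
        for c in blobs(m,(230,160,440,330),20): 
            r=cv2.minAreaRect(c);print(n,k,r[0],onz(d,r[0],88))
C=[(241,235),(424,241),(421,345),(234,334)]
print(np.array([onz(t,p,86) for p in C]))
a=cv2.resize(t["img"][215:355,225:435],None,fx=3.8,fy=3.8,interpolation=2)
cv2.imwrite("pics/topc.png",a[:,:,::-1])
E
```

```text
top cap ((275.0491943359375, 299.4169616699219), (11.823685646057129, 12.219023704528809), 77.817138671875) [496.1 152.3  72. ]
top yel (328.0000305175781, 304.0000305175781) [474.   39.7  88. ]
top grn (384.0862121582031, 254.03451538085938) [570.1 -91.3  88. ]
top grn (278.1568603515625, 247.832763671875) [605.3 135.8  88. ]
top grn (269.5, 214.0) [682.5 148.8  88. ]
side block ((277.4012756347656, 202.5613250732422), (33.98231887817383, 25.986478805541992), 1.847610354423523)
[[462.5 119.5  92. ]
 [467.7 188.4  92. ]
 [532.9 175.8  92. ]
 [525.3 107.7  92. ]] [497.1 147.2  92. ]
side cap ((278.7779846191406, 206.9423065185547), (6.805729389190674, 14.397323608398438), 85.96128845214844) [498.6 154.6  72. ]
side yel (270.365234375, 251.8001708984375) [476.   30.9  88. ]
side yel (290.50408935546875, 166.97433471679688) [530.3 247.2  88. ]
side grn (332.9224548339844, 303.0162658691406) [572.3 -93.9  88. ]
side grn (335.0, 203.0) [606.1 134.1  88. ]
side grn (380.95782470703125, 212.87257385253906) [688.1  96.3  88. ]
[[ 641.8  214.5   86. ]
 [ 591.  -181.2   86. ]
 [ 370.3 -146.4   86. ]
 [ 429.8  243.    86. ]]
```

View pics/topc.png

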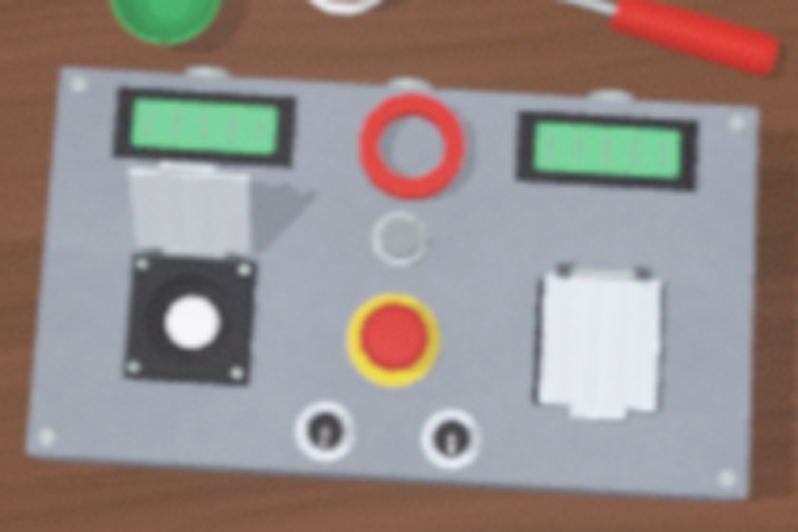

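Open well centre is about (497,153) and the console yaw about -8.7°. The wells are clear of the arm's route. I add a planner helper and plan the approach with fingers shut.

```bash
cat >> h.py <<'E'
YAW=-0.152; U=np.array([np.cos(YAW),np.sin(YAW),0]); V=np.array([-np.sin(YAW),np.cos(YAW),0]); W=np.array([497.2,153.2,0])
def well(x,y,z): return W+U*x+V*y+[0,0,z]   # x from bore centre, z above bench
Y=YAW+np.pi; RT=np.column_stack([[np.cos(Y),np.sin(Y),0],[np.sin(Y),-np.cos(Y),0],[0,0,-1]])
def plan(P):
    o=observe(); R=Rot.from_rotvec(o["tool_rot"]); dw=np.array(P)-o["ee_pos"]
    print("t",round(o["time"],2),"F",o["ft_force"].round(1),"tcp",o["ee_pos"].round(1),"| t(cm)",(R.inv().apply(dw)/10).round(2),"r",(R.inv()*Rot.from_matrix(RT)).as_rotvec().round(3))
E
python3 -c "
from h import *
plan(well(0,0,235))"
```

```text
t 0.25 F [-0.6  0.1 -1.2] tcp [ 217.6 -585.5  230.7] | t(cm) [ 51.94 -59.5   -0.35] r [-0.000e+00 -2.000e-03 -2.634e+00]
```

```bash
R='{"tx":51.9,"ty":-59.5,"tz":-0.5,"rz":-2.634,"jaw":0}'; python3 -m jog '[{"tx":17,"ty":-19.5,"tz":-0.5,"rz":-0.85,"jaw":0},{"tx":17,"ty":-19.5,"tz":-0.5,"rz":-0.85,"jaw":0},{"tx":17,"ty":-19.5,"tz":-0.5,"rz":-0.85,"jaw":0},{"tx":17,"ty":-19.5,"tz":-0.5,"rz":-0.85,"jaw":0},{"tx":17,"ty":-19.5,"tz":-0.5,"rz":-0.85,"jaw":0}]'; python3 -c "
from h import *
plan(well(0,0,235))"
```

```text
t 0.25 F [-0.6  0.1 -1.2] tcp [ 217.6 -585.5  230.7] | t(cm) [ 51.94 -59.5   -0.35] r [-0.000e+00 -2.000e-03 -2.634e+00]invalid input at $[0]: expected keys rx, ry, rz, tx, ty, tz, jaw
```

```bash
python3 -m jog '[{"tx":17,"ty":-19.5,"tz":-0.5,"rx":0,"ry":0,"rz":-0.85,"jaw":0},{"tx":17,"ty":-19.5,"tz":-0.5,"rx":0,"ry":0,"rz":-0.85,"jaw":0},{"tx":17,"ty":-19.5,"tz":-0.5,"rx":0,"ry":0,"rz":-0.85,"jaw":0},{"tx":17,"ty":-19.5,"tz":-0.5,"rx":0,"ry":0,"rz":-0.85,"jaw":0},{"tx":17,"ty":-19.5,"tz":-0.5,"rx":0,"ry":0,"rz":-0.85,"jaw":0}]'; python3 -c "
from h import *
plan(well(0,0,235))"
```

```text
time: 0.88
ee_pos: [309.5, -340.0, 236.2]
tool_rot: [-2.58, -1.791, -0.001]
ft_force: [-0.7, -0.8, -0.3]
width: 0.0
t 0.88 F [-0.7 -0.8 -0.3] tcp [ 309.5 -340.   236.2] | t(cm) [52.77  0.34  0.19] r [ 1.000e-03 -1.000e-03 -1.776e+00]
```

```bash
python3 -m jog '[{"tx":26,"ty":0.2,"tz":0,"rx":0,"ry":0,"rz":-0.88,"jaw":0},{"tx":26,"ty":0.2,"tz":0,"rx":0,"ry":0,"rz":-0.88,"jaw":0},{"tx":26,"ty":0.2,"tz":0,"rx":0,"ry":0,"rz":-0.88,"jaw":0},{"tx":26,"ty":0.2,"tz":0,"rx":0,"ry":0,"rz":-0.88,"jaw":0},{"tx":26,"ty":0.2,"tz":0,"rx":0,"ry":0,"rz":-0.88,"jaw":0}]'; python3 -c "
from h import *
plan(well(0,0,235))"
```

```text
time: 1.5
ee_pos: [404.3, -98.2, 236.4]
tool_rot: [-1.568, -2.722, -0.001]
ft_force: [-0.3, -0.8, 0.4]
width: 0.003
t 1.5 F [-0.3 -0.8  0.4] tcp [404.3 -98.2 236.4] | t(cm) [17.08 20.65  0.16] r [ 0.001 -0.    -0.893]
```

```bash
python3 -m jog '[{"tx":17.1,"ty":20.6,"tz":0.1,"rx":0,"ry":0,"rz":-0.893,"jaw":0},{"tx":17.1,"ty":20.6,"tz":0.1,"rx":0,"ry":0,"rz":-0.893,"jaw":0},{"tx":17.1,"ty":20.6,"tz":0.1,"rx":0,"ry":0,"rz":-0.893,"jaw":0},{"tx":17.1,"ty":20.6,"tz":0.1,"rx":0,"ry":0,"rz":-0.893,"jaw":0},{"tx":17.1,"ty":20.6,"tz":0.1,"rx":0,"ry":0,"rz":-0.893,"jaw":0}]'; python3 - <<'E'
from h import *
plan(well(0,0,235))
o=observe(); d=get_image("wrist"); cv2.imwrite("pics/w1.png",d["img"][:,:,::-1])
print([proj(d,well(x,y,z),o).round() for x,y,z in((0,0,72),(0,0,92),(34,34,92),(-34,34,92),(-34,-34,92),(34,-34,92))])
E
```

```text
time: 2.12
ee_pos: [499.7, 151.8, 235.2]
tool_rot: [0.241, 3.132, 0.001]
ft_force: [-1.1, -0.2, -0.1]
width: 0.0
t 2.12 F [-1.1 -0.2 -0.1] tcp [499.7 151.8 235.2] | t(cm) [0.27 0.1  0.02] r [ 0.001  0.    -0.002]
[array([314., 211.]), array([314., 218.]), array([362., 264.]), array([365., 169.]), array([264., 169.]), array([267., 264.])]
```

View pics/w1.png

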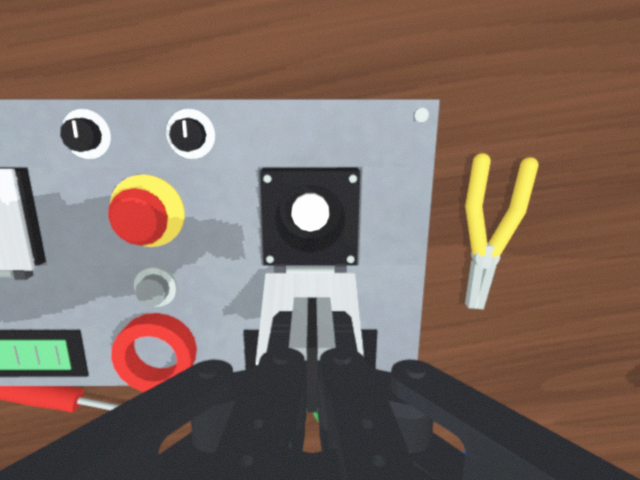

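The wrist view shows the well with cap at about (310,212) and block corners at (261,167) to (360,265). That's about 4 px left of my prediction, so I re-measure with the arm settled.

```bash
python3 -m jog '[{"tx":0.3,"ty":0.1,"tz":0,"rx":0,"ry":0,"rz":0,"jaw":0},{"tx":0.3,"ty":0.1,"tz":0,"rx":0,"ry":0,"rz":0,"jaw":0},{"tx":0.3,"ty":0.1,"tz":0,"rx":0,"ry":0,"rz":0,"jaw":0}]'; python3 - <<'E'
from h import *
o=observe(); d=get_image("wrist"); im=d["img"].astype(int); mx=im.max(2)
for c in blobs(mx>200,(280,185,340,240))[:1]:
    r=cv2.fitEllipse(c);print("cap",r,onz(d,r[0],72,o))
for c in blobs(mx<75,(245,150,375,275))[:1]:
    r=cv2.minAreaRect(c);print("blk",r);P=np.array([onz(d,p,92,o) for p in cv2.boxPoints(r)]);print(P,P.mean(0))
print(W); plan(well(0,0,235))
E
```

```text
time: 2.55
ee_pos: [495.7, 149.1, 235.4]
tool_rot: [0.259, 3.131, -0.0]
ft_force: [-0.6, 0.2, -1.1]
width: 0.001
cap ((314.5211486816406, 216.43704223632812), (35.79652786254883, 35.83778381347656), 95.2442398071289) [497.30459129 149.80209832  72.        ]
blk ((314.0, 221.0), (96.0, 98.0), 90.0)
[[457.02530656 122.41890838  92.        ]
 [467.84445519 187.68999511  92.        ]
 [536.70250039 178.8007526   92.        ]
 [525.12434141 108.80473536  92.        ]] [496.67415089 149.42859786  92.        ]
[497.2 153.2   0. ]
t 2.6 F [ 1.2 -1.   0.5] tcp [495.9 149.1 235.5] | t(cm) [-0.06  0.42  0.05] r [-0.     0.    -0.013]
```

```bash
sed -i 's/497.2,153.2,0/497.0,150.2,0/' h.py; python3 -c "
from h import *
plan(well(0,0,115))"
```

```text
t 2.6 F [ 1.2 -1.   0.5] tcp [495.9 149.1 235.5] | t(cm) [-0.09  0.13 12.05] r [-0.     0.    -0.013]
```

```bash
python3 -m jog '[{"tx":-0.1,"ty":0.1,"tz":5,"rx":0,"ry":0,"rz":-0.01,"jaw":0},{"tx":-0.1,"ty":0.1,"tz":9,"rx":0,"ry":0,"rz":-0.01,"jaw":0},{"tx":-0.1,"ty":0.1,"tz":12,"rx":0,"ry":0,"rz":-0.01,"jaw":0},{"tx":-0.1,"ty":0.1,"tz":12,"rx":0,"ry":0,"rz":-0.01,"jaw":0},{"tx":-0.1,"ty":0.1,"tz":12,"rx":0,"ry":0,"rz":-0.01,"jaw":0}]'; python3 - <<'E'
from h import *
plan(well(0,0,115))
o=observe(); d=get_image("wrist"); cv2.imwrite("pics/w2.png",d["img"][:,:,::-1])
im=d["img"].astype(int); mx=im.max(2); p=proj(d,well(0,0,72),o);print(p)
print([proj(d,well(x,y,92),o).round() for x,y in((-34,34),(-34,-34),(34,-34))])
E
```

```text
time: 3.22
ee_pos: [498.2, 150.7, 116.6]
tool_rot: [0.241, 3.131, 0.001]
ft_force: [0.5, -0.6, 0.5]
width: 0.003
t 3.23 F [ 0.5 -0.6  0.5] tcp [498.2 150.7 116.6] | t(cm) [ 0.11 -0.07  0.16] r [ 0.001  0.002 -0.002]
[312.16455545 272.63156218]
[array([396., 213.]), array([228., 213.]), array([237., 359.])]
```

View pics/w2.png

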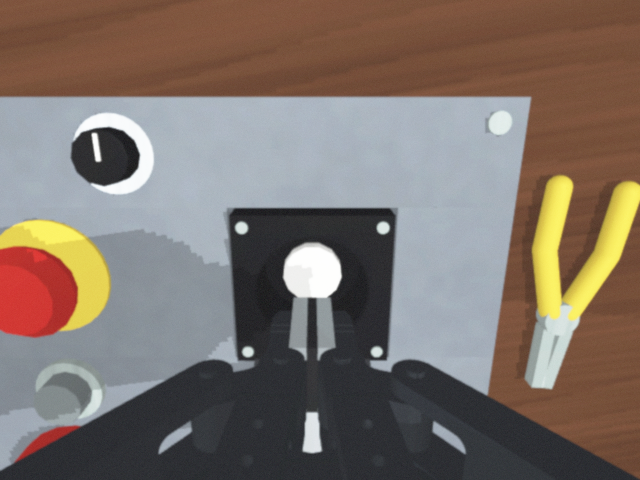

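The wrist view has the block corners at (228,209) and (396,209) and the cap at (312,271), which matches the prediction to about 1.5 mm. I descend now.

```bash
python3 -m jog '[{"tx":0.1,"ty":-0.1,"tz":1,"rx":0,"ry":0,"rz":0,"jaw":0},{"tx":0.1,"ty":-0.1,"tz":2.5,"rx":0,"ry":0,"rz":0,"jaw":0},{"tx":0.1,"ty":-0.1,"tz":4,"rx":0,"ry":0,"rz":0,"jaw":0},{"tx":0.1,"ty":-0.1,"tz":4,"rx":0,"ry":0,"rz":0,"jaw":0},{"tx":0.1,"ty":-0.1,"tz":4,"rx":0,"ry":0,"rz":0,"jaw":0}]'; python3 -c "
from h import *
plan(well(0,0,66))"
```

```text
time: 3.9
ee_pos: [495.9, 150.0, 75.0]
tool_rot: [-0.24, -3.132, 0.0]
ft_force: [0.5, -0.1, 0.2]
width: -0.003
t 3.9 F [ 0.5 -0.1  0.2] tcp [495.9 150.   75. ] | t(cm) [-0.1   0.03  0.9 ] r [-0.    -0.001 -0.001]
```

```bash
python3 -m jog '[{"tx":0,"ty":0,"tz":0.3,"rx":0,"ry":0,"rz":0,"jaw":0},{"tx":0,"ty":0,"tz":0.6,"rx":0,"ry":0,"rz":0,"jaw":0},{"tx":0,"ty":0,"tz":0.9,"rx":0,"ry":0,"rz":0,"jaw":0},{"tx":0,"ty":0,"tz":1.0,"rx":0,"ry":0,"rz":0,"jaw":0},{"tx":0,"ty":0,"tz":1.0,"rx":0,"ry":0,"rz":0,"jaw":0}]'; python3 -m jog '[{"tx":0,"ty":0,"tz":0,"rx":0,"ry":0,"rz":0,"jaw":0}]'
```

```text
time: 4.53
ee_pos: [496.8, 150.2, 66.0]
tool_rot: [0.24, 3.131, 0.001]
ft_force: [-0.1, -1.0, 5.7]
width: -0.001
time: 4.65
ee_pos: [496.8, 150.2, 66.1]
tool_rot: [0.24, 3.131, 0.001]
ft_force: [-0.4, 0.4, 4.7]
width: 0.001
```

```bash
python3 -m jog '[{"tx":0,"ty":0,"tz":0.1,"rx":0,"ry":0,"rz":0,"jaw":0},{"tx":0,"ty":0,"tz":0.2,"rx":0,"ry":0,"rz":0,"jaw":0},{"tx":0,"ty":0,"tz":0.2,"rx":0,"ry":0,"rz":0,"jaw":0}]'
```

```text
time: 5.03
ee_pos: [496.9, 150.2, 65.9]
tool_rot: [0.24, 3.131, 0.001]
ft_force: [-5.4, -0.6, 18.1]
width: -0.002
```

Bottomed: the force rose to 18 N with no further travel. I hold for over 1 s.

```bash
for i in 1 2 3; do python3 -m jog '[{"tx":0,"ty":0,"tz":0,"rx":0,"ry":0,"rz":0,"jaw":0},{"tx":0,"ty":0,"tz":0,"rx":0,"ry":0,"rz":0,"jaw":0},{"tx":0,"ty":0,"tz":0,"rx":0,"ry":0,"rz":0,"jaw":0},{"tx":0,"ty":0,"tz":0,"rx":0,"ry":0,"rz":0,"jaw":0},{"tx":0,"ty":0,"tz":0,"rx":0,"ry":0,"rz":0,"jaw":0}]'; done
python3 -m jog '[{"tx":0,"ty":0,"tz":-1,"rx":0,"ry":0,"rz":0,"jaw":0},{"tx":0,"ty":0,"tz":-3,"rx":0,"ry":0,"rz":0,"jaw":0},{"tx":0,"ty":0,"tz":-8,"rx":0,"ry":0,"rz":0,"jaw":0},{"tx":0,"ty":0,"tz":-14,"rx":0,"ry":0,"rz":0,"jaw":0},{"tx":0,"ty":0,"tz":-14,"rx":0,"ry":0,"rz":0,"jaw":0}]'
python3 - <<'E'
from h import *
d=get_image("wrist");t=get_image("top");s=get_image("side")
cv2.imwrite("pics/s3.png",cv2.resize(np.hstack([s["img"][140:280,200:400],t["img"][210:350,230:430]]),None,fx=2,fy=2,interpolation=2)[:,:,::-1])
for w in (0.036,):plan(well(115,0,215))
E
```

```text
time: 5.65
ee_pos: [496.9, 150.2, 65.9]
tool_rot: [0.239, 3.131, 0.0]
ft_force: [-4.4, -0.8, 17.7]
width: 0.0
time: 6.28
ee_pos: [496.8, 150.2, 65.9]
tool_rot: [0.24, 3.131, 0.001]
ft_force: [-5.4, -1.4, 18.0]
width: -0.004
time: 6.9
ee_pos: [496.8, 150.2, 65.8]
tool_rot: [0.24, 3.131, 0.001]
ft_force: [-4.8, -0.3, 18.2]
width: -0.001
time: 7.52
ee_pos: [499.9, 150.7, 208.6]
tool_rot: [0.239, 3.122, 0.004]
ft_force: [0.6, 1.0, 0.7]
width: 0.001
t 7.67 F [0.2 0.8 0.4] tcp [495.2 149.9 202.3] | t(cm) [-11.67   0.07  -1.29] r [-0.001 -0.002 -0.001]
```

View pics/s3.png

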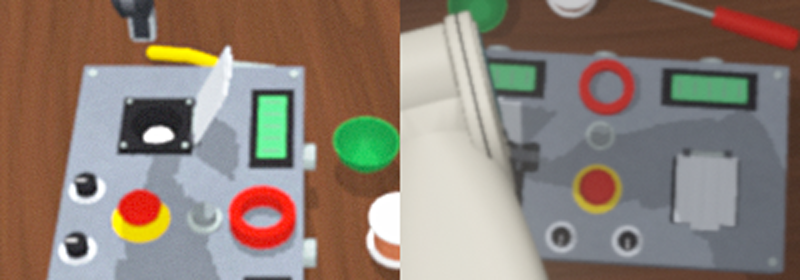

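The side crop shows the key up again and the cover still leaning back, untouched. Next I go over it to behind the cover.

```bash
python3 -m jog '[{"tx":0,"ty":0,"tz":-1.3,"rx":0,"ry":0,"rz":0,"jaw":0},{"tx":-5,"ty":0,"tz":-1.3,"rx":0,"ry":0,"rz":0,"jaw":0},{"tx":-11,"ty":0,"tz":-1.3,"rx":0,"ry":0,"rz":0,"jaw":0},{"tx":-11.7,"ty":0,"tz":-1.3,"rx":0,"ry":0,"rz":0,"jaw":0},{"tx":-11.7,"ty":0,"tz":-1.3,"rx":0,"ry":0,"rz":0,"jaw":0}]'; python3 -c "
from h import *
plan(well(112,0,150))"
```

```text
time: 8.3
ee_pos: [611.0, 132.0, 215.1]
tool_rot: [-0.24, -3.129, 0.001]
ft_force: [-0.3, 0.2, 0.5]
width: 0.0
t 8.3 F [-0.3  0.2  0.5] tcp [611.  132.  215.1] | t(cm) [0.33 0.07 6.51] r [-0.001 -0.003 -0.001]
```

```bash
python3 -m jog '[{"tx":0.2,"ty":0.1,"tz":2,"rx":0,"ry":0,"rz":0,"jaw":0},{"tx":0.2,"ty":0.1,"tz":4.5,"rx":0,"ry":0,"rz":0,"jaw":0},{"tx":0.2,"ty":0.1,"tz":6.5,"rx":0,"ry":0,"rz":0,"jaw":0},{"tx":0.2,"ty":0.1,"tz":6.5,"rx":0,"ry":0,"rz":0,"jaw":0},{"tx":0.2,"ty":0.1,"tz":6.5,"rx":0,"ry":0,"rz":0,"jaw":0}]'; python3 -c "
from h import *
for p in ((95,150),(75,150),(51,150),(35,153),(21,148),(8,139),(-2,127),(-8,112),(-11,97)): plan(well(p[0],0,p[1]))"
```

```text
time: 8.93
ee_pos: [609.4, 133.8, 152.2]
tool_rot: [0.239, 3.132, 0.0]
ft_force: [0.1, -0.2, -0.1]
width: 0.002
t 8.93 F [ 0.1 -0.2 -0.1] tcp [609.4 133.8 152.2] | t(cm) [ 1.86 -0.09  0.22] r [ 0.  0. -0.]
t 8.93 F [ 0.1 -0.2 -0.1] tcp [609.4 133.8 152.2] | t(cm) [ 3.86 -0.09  0.22] r [ 0.  0. -0.]
t 8.93 F [ 0.1 -0.2 -0.1] tcp [609.4 133.8 152.2] | t(cm) [ 6.26 -0.09  0.22] r [ 0.  0. -0.]
t 8.93 F [ 0.1 -0.2 -0.1] tcp [609.4 133.8 152.2] | t(cm) [ 7.86 -0.09 -0.08] r [ 0.  0. -0.]
t 8.93 F [ 0.1 -0.2 -0.1] tcp [609.4 133.8 152.2] | t(cm) [ 9.26 -0.09  0.42] r [ 0.  0. -0.]
t 8.93 F [ 0.1 -0.2 -0.1] tcp [609.4 133.8 152.2] | t(cm) [10.56 -0.09  1.32] r [ 0.  0. -0.]
t 8.93 F [ 0.1 -0.2 -0.1] tcp [609.4 133.8 152.2] | t(cm) [11.56 -0.09  2.52] r [ 0.  0. -0.]
t 8.93 F [ 0.1 -0.2 -0.1] tcp [609.4 133.8 152.2] | t(cm) [12.16 -0.09  4.02] r [ 0.  0. -0.]
t 8.93 F [ 0.1 -0.2 -0.1] tcp [609.4 133.8 152.2] | t(cm) [12.46 -0.09  5.52] r [ 0.  0. -0.]
```

```bash
python3 -m jog '[{"tx":1.5,"ty":-0.1,"tz":0.2,"rx":0,"ry":0,"rz":0,"jaw":0},{"tx":3,"ty":-0.1,"tz":0.2,"rx":0,"ry":0,"rz":0,"jaw":0},{"tx":4.5,"ty":-0.1,"tz":0.2,"rx":0,"ry":0,"rz":0,"jaw":0},{"tx":6.2,"ty":-0.1,"tz":0.2,"rx":0,"ry":0,"rz":0,"jaw":0},{"tx":7.8,"ty":-0.1,"tz":-0.1,"rx":0,"ry":0,"rz":0,"jaw":0}]'; python3 - <<'E'
from h import *
plan(well(35,0,153));plan(well(21,0,148))
d=get_image("wrist");cv2.imwrite("pics/w4.png",d["img"][:,:,::-1])
E
```

```text
time: 9.55
ee_pos: [531.0, 144.6, 152.2]
tool_rot: [-0.24, -3.132, 0.0]
ft_force: [0.7, 0.1, -1.1]
width: 0.003
t 9.55 F [ 0.7  0.1 -1.1] tcp [531.  144.6 152.2] | t(cm) [-0.06  0.04 -0.08] r [-0.    -0.001 -0.001]
t 9.55 F [ 0.7  0.1 -1.1] tcp [531.  144.6 152.2] | t(cm) [1.34 0.04 0.42] r [-0.    -0.001 -0.001]
```

View pics/w4.png

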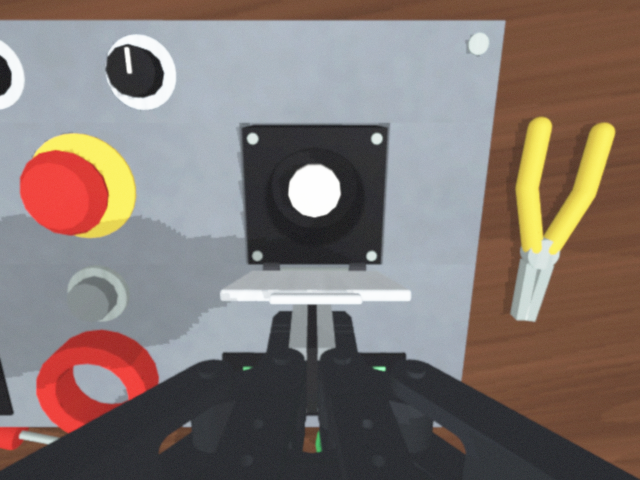

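The cover is now about upright, its edge at (317,297), with the fingers squarely behind it. I continue round the arc and down.

```bash
python3 -m jog '[{"tx":1.3,"ty":0,"tz":0.4,"rx":0,"ry":0,"rz":0,"jaw":0},{"tx":2.6,"ty":0,"tz":1.3,"rx":0,"ry":0,"rz":0,"jaw":0},{"tx":3.6,"ty":0,"tz":2.5,"rx":0,"ry":0,"rz":0,"jaw":0},{"tx":4.2,"ty":0,"tz":4.0,"rx":0,"ry":0,"rz":0,"jaw":0},{"tx":4.2,"ty":0,"tz":4.0,"rx":0,"ry":0,"rz":0,"jaw":0}]'; python3 -c "
from h import *
plan(well(-11,0,97))"
```

```text
time: 10.22
ee_pos: [488.8, 150.5, 110.1]
tool_rot: [-0.239, -3.128, 0.002]
ft_force: [0.1, -0.4, 1.4]
width: -0.002
t 10.22 F [ 0.1 -0.4  1.4] tcp [488.8 150.5 110.1] | t(cm) [0.28 0.1  1.31] r [-0.002 -0.004 -0.001]
```

```bash
python3 -m jog '[{"tx":0.3,"ty":0.1,"tz":0.6,"rx":0,"ry":0,"rz":0,"jaw":0},{"tx":0.4,"ty":0.1,"tz":1.1,"rx":0,"ry":0,"rz":0,"jaw":0},{"tx":0.4,"ty":0.1,"tz":1.4,"rx":0,"ry":0,"rz":0,"jaw":0},{"tx":0.4,"ty":0.1,"tz":1.5,"rx":0,"ry":0,"rz":0,"jaw":0},{"tx":0.4,"ty":0.1,"tz":1.5,"rx":0,"ry":0,"rz":0,"jaw":0}]'
```

```text
time: 10.85
ee_pos: [487.4, 152.4, 97.3]
tool_rot: [0.24, 3.132, -0.0]
ft_force: [0.6, 0.1, 0.3]
width: 0.001
```

```bash
python3 -m jog '[{"tx":0,"ty":0,"tz":0.1,"rx":0,"ry":0,"rz":0,"jaw":0},{"tx":0,"ty":0,"tz":0.2,"rx":0,"ry":0,"rz":0,"jaw":0},{"tx":0,"ty":0,"tz":0.2,"rx":0,"ry":0,"rz":0,"jaw":0},{"tx":0,"ty":0,"tz":0.2,"rx":0,"ry":0,"rz":0,"jaw":0}]'
```

```text
time: 11.35
ee_pos: [487.7, 152.5, 96.9]
tool_rot: [0.24, 3.132, 0.0]
ft_force: [-3.3, -0.8, 8.9]
width: -0.004
```

Firm contact: 9 N at z 96.9, the plate's top surface when shut (97). I push slightly harder, then lift away and retreat to look.

```bash
python3 -m jog '[{"tx":0,"ty":0,"tz":0.15,"rx":0,"ry":0,"rz":0,"jaw":0},{"tx":0,"ty":0,"tz":0.15,"rx":0,"ry":0,"rz":0,"jaw":0},{"tx":0,"ty":0,"tz":0.15,"rx":0,"ry":0,"rz":0,"jaw":0}]'
python3 -m jog '[{"tx":0,"ty":0,"tz":-1,"rx":0,"ry":0,"rz":0,"jaw":0},{"tx":0,"ty":0,"tz":-5,"rx":0,"ry":0,"rz":0,"jaw":0},{"tx":0,"ty":0,"tz":-10,"rx":0,"ry":0,"rz":0,"jaw":0},{"tx":0,"ty":0,"tz":-14,"rx":0,"ry":0,"rz":0,"jaw":0},{"tx":0,"ty":0,"tz":-14,"rx":0,"ry":0,"rz":0,"jaw":0}]'
python3 -m jog '[{"tx":0,"ty":6,"tz":0,"rx":0,"ry":0,"rz":0,"jaw":0},{"tx":0,"ty":12,"tz":0,"rx":0,"ry":0,"rz":0,"jaw":0},{"tx":0,"ty":18,"tz":0,"rx":0,"ry":0,"rz":0,"jaw":0},{"tx":0,"ty":18,"tz":0,"rx":0,"ry":0,"rz":0,"jaw":0},{"tx":0,"ty":18,"tz":0,"rx":0,"ry":0,"rz":0,"jaw":0}]'
python3 - <<'E'
from h import *
t=get_image("top");s=get_image("side")
a=np.hstack([s["img"][140:380,200:400],t["img"][190:430,200:400]])
cv2.imwrite("pics/s5.png",cv2.resize(a,None,fx=2,fy=2,interpolation=2)[:,:,::-1])
E
```

```text
time: 11.72
ee_pos: [487.7, 152.5, 96.7]
tool_rot: [0.24, 3.131, 0.0]
ft_force: [-6.9, -1.3, 17.7]
width: -0.006
time: 12.35
ee_pos: [490.3, 153.0, 238.0]
tool_rot: [0.239, 3.124, 0.003]
ft_force: [-0.4, 0.5, -0.7]
width: -0.003
time: 12.98
ee_pos: [513.7, 329.8, 232.2]
tool_rot: [-0.239, -3.13, 0.003]
ft_force: [-0.1, -0.6, -0.2]
width: -0.003
```

View pics/s5.png

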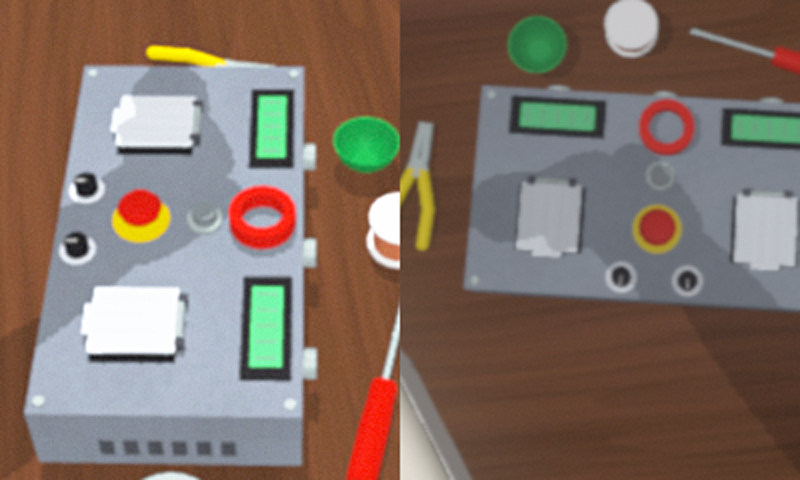

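Both covers look flat and identical, nothing else has moved, and the arm is clear.

```bash
python3 -c "
from bench import *
print(observe()['ft_force'],observe()['joint_vel'].round(3)); print(sign_off())"
```

```text
[0.475955   0.4316475  1.09610783] [-0.009 -0.01   0.003 -0.003  0.003  0.002]
the job is handed in; nothing more can be done
None
```

The reset key in the open left well was pressed fully down and held for about 2 s. The cover was then pushed shut, and the job was handed in at about 13 s.

- **Key:** with the fingers shut, the fingertips went down to 66 mm above the bench. The force then rose from 5 to 18 N with no further travel, so the key was at its stop. After I withdrew, the side view showed the cap up again.
- **Cover:** I swung it over from behind and pressed it down. It met firm resistance at 9 to 18 N, with the fingertips at 96.7 to 96.9 mm. A shut cover's top should be at 97 mm.
- **Last checks:** the final side and top views show both covers lying flat. The tape, pliers and dish, and as far as the crops reach the spool and screwdriver, look unmoved. I saw no change at the stop button or run key. The weight was almost entirely outside the crops, so I didn't re-check it. The arm stands clear, with no more than noise on the force reading.
- **Disagreement:** the first well position from the top and side cameras was about 3 to 4 mm off the wrist camera's. I used the wrist camera's, and the fingertips went into the bore without touching its walls.

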